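# Find the hidden battery-door catch on the reactor controller

## Robot

A 6-joint arm with a two-finger parallel gripper is mounted at the origin on the work surface. World frame = base frame: x ahead of the robot, y to its left, z up, the work surface at z = 0. Lengths are in m, angles in degrees, forces in N, time in s.
With the tool pointing down it reaches from about 0.375 to 0.9 m from the base axis. Payload 3.1 kg.
Tool frame: the origin (TCP) lies on the centre line of the jaws, within the pads' length; the fingertips stand 22 mm ahead of it and the grasp point (between the pads) lies 3 mm ahead of it; y points along the fingers, z is the direction in which the jaws open and shut, and the axes are right-handed (so a half turn about y gives the same grasp; the last joint's range is limited). The gripper opens to 87 mm and grips with 3 to 60 N. Pads are 19 mm wide; open, the fingers measure 117 mm over their backs; the gripper's body (75 mm by 190 mm) begins 51 mm behind the grasp point.
Start: joints at [-78.638, 30.224, 82.088, -0, 67.689, -10.227], TCP at [0.23, -0.581, 0.245] pointing down, gripper open.
Joint ranges: [-176.69, 176.69], [-43.24, 126.21], [12.49, 139.97], [-82, 262], [0, 151.66], [-163.58, 163.58]. Speed limits (degrees/s): [159.86, 159.86, 180, 180, 180, 180].

## Interface

Orientations are given as a 3x3 rotation matrix whose columns are the frame's x, y, z axes.
In Python, from rig import bot gives the robot as it stands.
- The arm moves only by the tool jog_arm, never from a script. Its argument "motion" is one flat list of numbers, 6 for each row, row after row: the shift along the tool's x, y, z in mm, then the turn, a rotation vector about the tool's x, y, z in degrees. A call has 1 to 20 rows; each row is the pose to reach, as a shift and turn from the pose commanded when the call began, along the tool's axes at that moment; what a row does not reach only later rows make up. A row lasts 1/8 s, in which the tool goes at most 62.5 mm and 10.7 degrees, less where a joint would pass 70% of its speed; a pose out of reach is approached as far as the arm can. A call with a gripper value outside its range is refused whole. "gripper" is the opening, from 0 (shut) to 1 (fully open), set as the call begins (left out, the last holds). The fingers move at their own pace and stop on an object; the grip force is fixed at half the most. Time passes only in rows, so rows that repeat a pose let the fingers close. It gives the time, the measured TCP pose, the force and the opening at its end, in the units of the state.
- bot.read_state(): the state, without advancing time (a new reading comes with each control period).
- bot.capture(name): name is "side" or "top"; returns (picture, depth): 420x560x3 uint8, red, green, blue; 420x560 float32, m along the optical axis (not along the pixel's ray), 0 where there is no reading.
- bot.get_calibration(name): a dict with "mtx" (3x3 intrinsics, pixels), "pose" (4x4, takes a point from camera to world coordinates). Camera axes: x right, y up, looking along -z (the intrinsics and any distortion apply to the point x, -y, -z); pixel columns grow to the right and rows downward; lengths in m; the calibration is good to about 2 mm. A picture is of the moment at which its call begins. get_calibration takes no time and is no camera call.
- bot.hand_in(): hands the job in, once; it reports no verdict.
The state is a dict: "time_s": time; "joint_positions": joint angles; "qvel": joint speeds; "tau": joint torques, N m; "position": TCP position; "tcp_rot": TCP orientation; "force": force on the tool from outside, world axes, zero at the start; "moment": the same for the moment, N m; "opening": opening from 0.0 (shut) to 1.0 (fully open).
Only numpy, scipy, OpenCV 4.12 (cv2) and the standard library are available. Lean on these libraries where they do the work, as an engineer would, in place of code of your own. Each camera call takes 0.05 s, during which the arm holds its last target.

## Task

One of the eight identical flush plates on top of the bench controller is the concealed catch of its battery door. Feel across the plates with a fingertip until you find the one that gives, and press that one fully in so that the door springs up and stays open, then take your hand away. Do not lift or push aside the brass fitting, the sample jar or the wrench.

Things in the scene. Friction and masses are not known exactly. Their poses are not given: they have to be found in the camera images.
- case: Bench controller fixed to the bench: pale blue flat top panel on a grey box, 280 (x) by 300 (y) by 80 mm tall. Origin: centre of its underside, on the bench; z up. Eight 42 mm square openings in two rows of four: centres at x = -95 and -43 mm, y = -78, -26, 26 and 78 mm in this frame, 10 mm bars between them. In each lies a white 40 mm plate. Nearest the robot: the plates; farther: the battery door.
- panel (a point): Point on the controller's top face at the middle of the eight plates, at (-69, 0, 80) mm in the case's frame; axes as the case's. The plates' faces lie 2 mm below this face. Seven plates are rigid blanks; one, any of the eight and the same to look at, is the catch.
- door_hinge (a point): Middle of the battery door's hinge line, at (23, 0, 80) mm in the case's frame; axes as the case's. The grey door, flush and without a handle, reaches 78 mm from here to +x and 64 mm to either side (y). Its free edge rises by up to 38 mm.
- catch (a joint): How far the concealed catch plate is pressed in, in m: 0 = untouched (face 2 mm under the top face), 0.007 = fully in. It resists with about 4 N of friction and damping of 25 N per m/s (6 to 10 N moves it slowly), does not spring back but stays where it is left, and moves the battery door with it by a linkage.
- door (a joint): Opening angle of the battery door, rad: 0 = shut and flush, about 0.5 = fully open. It is 71.4 rad per m of catch travel and stays as the catch leaves it.
- fitting: Loose brass pipe fitting, 26 mm across the foot and 34 mm tall, upright on the top panel to the right of the battery door. Origin: centre of its underside.
- sample: Loose amber sample jar with blue cap, 40 mm in diameter and 75 mm tall, upright on the bench to the left (+y) of the controller. Origin: centre of its underside.
- wrench: Loose steel wrench, 170 mm long, lying on the bench to the right (-y) of the controller. Origin: underside, x along its length.
Not all that is in view belongs to the job. Of the things that look like the sample, take the one that is farthest to the robot's right at the start.

How it is judged:
By the outcome, as a careful person would: the job done as asked, in the order asked, and still so for the second after the job is handed in, with the robot touching nothing.
It also fails if it takes over 64 s, if anything falls off the work surface, if the arm or the gripper's body presses on something with over 40 N, if the wrist force passes 120 N, or if a joint passes its speed limit or range.

## Working session

There is one attempt and no reset: what is moved stays moved. The work goes in short steps, Python scripts to look and compute and a tool call to move; the robot and the scene stay as the last step left them, time stands still between calls to the robot, and variables do not carry over. Pictures are saved under pics/ and viewed, and the job is handed in when it is done.

Besides the shell and the picture viewer there is one more tool, called after "Call:" in YAML: its name, and indented under it one key for each argument. jog_arm: Moves the arm, as the interface text tells. Its arguments: {"type":"object","properties":{"motion":{"type":"array","items":{"type":"number"}},"gripper":{"type":"number"}},"required":["motion"]}

```bash
mkdir -p pics; ls
python3 - <<'E'
from rig import bot
import cv2,numpy as np
s=bot.read_state()
for k in s: print(k,np.round(s[k],4).tolist())
for n in("side","top"):
    p,d=bot.capture(n); cv2.imwrite(f"pics/{n}0.png",p[:,:,::-1]); np.savez(f"{n}0.npz",p=p,d=d)
    c=bot.get_calibration(n); print(n,{k:np.round(v,4).tolist() for k,v in c.items()})
E
```

```text
pics
time_s 0.0
joint_positions [-78.6375, 30.2781, 82.1569, -0.0008, 67.6879, -10.2266]
qvel [-0.0753, -0.0074, 0.0632, 0.0197, 0.0147, 0.0733]
tau [-0.0004, -44.0045, -17.6593, 0.0632, 0.0583, -0.0002]
position [0.2299, -0.5805, 0.2436]
tcp_rot [[-0.9298, -0.0004, 0.368], [-0.368, 0.0021, -0.9298], [-0.0004, -1.0, -0.0021]]
force [-0.0804, 1.2378, -0.2411]
moment [-0.012, -0.0366, -0.0063]
opening 0.999
side {'mtx': [[425.4581, 0.0, 276.0865], [0.0, 425.4581, 217.9987], [0.0, 0.0, 1.0]], 'pose': [[0.9841, 0.127, -0.1245, 0.5363], [-0.1772, 0.7599, -0.6254, -0.4745], [0.0151, 0.6375, 0.7703, 0.7178], [0.0, 0.0, 0.0, 1.0]]}
top {'mtx': [[450.1497, 0.0, 287.296], [0.0, 450.1497, 208.7585], [0.0, 0.0, 1.0]], 'pose': [[0.0145, 0.9918, -0.1267, 0.5132], [-0.9999, 0.0138, -0.006, 0.0208], [-0.0042, 0.1267, 0.9919, 0.925], [0.0, 0.0, 0.0, 1.0]]}
```

View pics/top0.png

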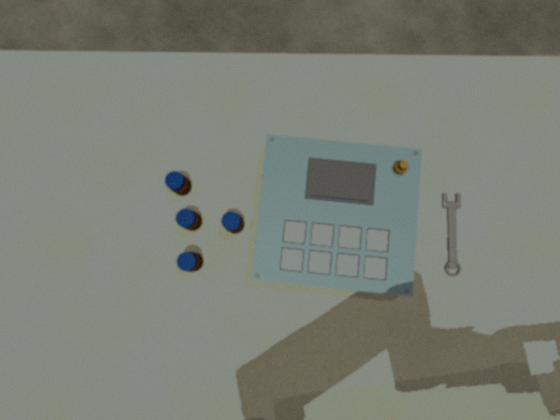

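View pics/side0.png

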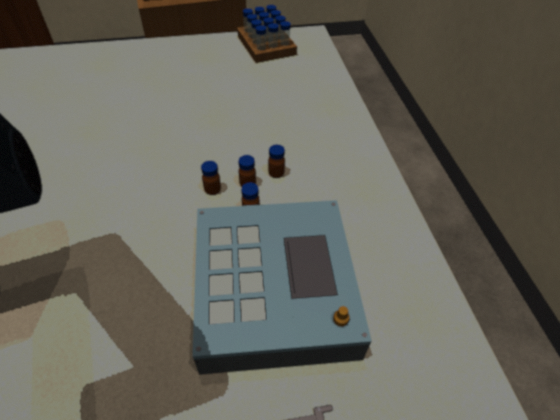

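The top view shows eight white plates (columns 292–378, rows 231–268), the grey door at (340,181), the fitting at (401,167), four jars on the left and the wrench on the right. Next I'll measure the plates.

```bash
cat > h.py <<'E'
import numpy as np,cv2
from rig import bot
def ray(n,uv,z):
    c=bot.get_calibration(n);K=c["mtx"];T=np.array(c["pose"])
    d=np.linalg.inv(K)@np.array([uv[0],uv[1],1.]); d=T[:3,:3]@np.array([d[0],-d[1],-d[2]])
    o=T[:3,3]; return o+d*(z-o[2])/d[2]
E
python3 - <<'E'
from h import *
print({k:v for k,v in bot.get_calibration("top").items() if k not in("mtx","pose")})
res={}
for n,roi in(("top",(275,212,400,285)),("side",(200,220,272,328))):
    z=np.load(n+"0.npz");p=z["p"];d=z["d"]
    x0,y0,x1,y1=roi; q=p[y0:y1,x0:x1]
    hsv=cv2.cvtColor(q,cv2.COLOR_RGB2HSV)
    m=(hsv[...,1]<50)&(hsv[...,2]>115)
    N,l,st,c=cv2.connectedComponentsWithStats(m.astype(np.uint8),connectivity=4)
    P=[]
    for i in range(1,N):
        if st[i,4]>150:
            uv=c[i]+[x0,y0]; w=ray(n,uv,.078); P.append(w[:2]); print(n,uv.round(1),st[i,4],w.round(4),"depth",np.round(np.median(d[y0:y1,x0:x1][l==i]),3))
    res[n]=np.array(P)
    cv2.imwrite(f"pics/m_{n}.png",cv2.resize(m.astype(np.uint8)*255,None,fx=4,fy=4))
    P=np.array(P)
    if len(P)==8:
        # assign
        model=np.array([[a,b] for a in(-95,-43) for b in(-78,-26,26,78)])/1000-[-.069,0]
        ce=P.mean(0);Q=P-ce
        th=np.radians(-3 if n=="top" else -3)
        for _ in range(5):
            R=np.array([[np.cos(th),-np.sin(th)],[np.sin(th),np.cos(th)]])
            M=model@R.T
            idx=[np.argmin(((Q-m)**2).sum(1)) for m in M]
            A=Q[idx]; th=np.arctan2((model[:,0]*A[:,1]-model[:,1]*A[:,0]).sum(),(model*A).sum())
        print(n,"centre",ce,"yaw",np.degrees(th),"resid mm",np.abs((A-model@np.array([[np.cos(th),-np.sin(th)],[np.sin(th),np.cos(th)]]).T)).max()*1e3,idx)
E
```

```text
{}
top [336.8 248.1] 8896 [ 0.5484 -0.0679  0.078 ] depth 0.843
side [247.9 235.7] 347 [0.5797 0.011  0.078 ] depth 0.801
side [220.4 237.8] 359 [0.5281 0.0147 0.078 ] depth 0.797
side [249.7 258.8] 411 [ 0.5758 -0.0414  0.078 ] depth 0.767
side [220.5 260.9] 412 [ 0.5235 -0.0371  0.078 ] depth 0.764
side [250.8 283.9] 475 [ 0.5704 -0.0935  0.078 ] depth 0.735
side [220.4 285.9] 475 [ 0.5183 -0.0886  0.078 ] depth 0.731
side [253.5 311.8] 572 [ 0.5674 -0.1467  0.078 ] depth 0.701
side [220.7 313.9] 559 [ 0.5139 -0.1413  0.078 ] depth 0.698
side centre [ 0.54714114 -0.06534362] yaw -4.951513151205251 resid mm 1.366792475468892 [np.int64(7), np.int64(5), np.int64(3), np.int64(1), np.int64(6), np.int64(4), np.int64(2), np.int64(0)]
```

Run:
```python
from h import *
n="top"
z=np.load("top0.npz");p=z["p"]
hsv=cv2.cvtColor(p,cv2.COLOR_RGB2HSV)
print(hsv[231,294],hsv[231,308],hsv[231,307],hsv[246,300],hsv[268,376])
x0,y0,x1,y1=275,212,400,285
for th in(20,28):
    m=(hsv[y0:y1,x0:x1,1]<th)&(hsv[y0:y1,x0:x1,2]>100)
    N,l,st,c=cv2.connectedComponentsWithStats(m.astype(np.uint8),connectivity=4)
    P=[]
    for i in range(1,N):
        if st[i,4]>150:
            w=ray(n,c[i]+[x0,y0],.078);P.append(w[:2]);print(th,(c[i]+[x0,y0]).round(1),st[i,4],w.round(4))
    print(np.mean(P,0))
```

```text
[ 75  11 138] [ 89  42 134] [ 83  45 137] [ 87  35 138] [ 60   6 138]
20 [294.2 231.6] 451 [0.5782 0.0123 0.078 ]
20 [321.7 234.4] 450 [ 0.5736 -0.0396  0.078 ]
20 [349.2 237. ] 456 [ 0.5694 -0.0912  0.078 ]
20 [376.9 239.8] 454 [ 0.5649 -0.1432  0.078 ]
20 [291.4 259.2] 462 [0.5264 0.0169 0.078 ]
20 [319.1 262. ] 466 [ 0.522 -0.035  0.078]
20 [346.9 264.7] 472 [ 0.5177 -0.0869  0.078 ]
20 [374.7 267.5] 470 [ 0.5132 -0.1386  0.078 ]
[ 0.54568336 -0.06315303]
28 [294.1 231.6] 491 [0.5781 0.0124 0.078 ]
28 [321.7 234.4] 495 [ 0.5735 -0.0395  0.078 ]
28 [349.1 237.1] 495 [ 0.5692 -0.0911  0.078 ]
28 [376.7 239.8] 501 [ 0.565  -0.1429  0.078 ]
28 [291.5 259.3] 515 [0.5262 0.0167 0.078 ]
28 [319. 262.] 506 [ 0.5219 -0.0347  0.078 ]
28 [346.8 264.8] 512 [ 0.5176 -0.0866  0.078 ]
28 [374.6 267.6] 506 [ 0.513  -0.1383  0.078 ]
[ 0.54556584 -0.0629957 ]
```

Call:
jog_arm:
  motion: [-13, 2, -9, 0, -2, 0, -43, 8, -31, 0, -6, 0, -85, 15, -61, 0, -13, 0, -128, 23, -92, 0, -19, 0, -170, 30, -122, 0, -25, 0, -213, 38, -153, 0, -32, 0, -256, 45, -184, 0, -38, 0, -298, 53, -214, 0, -44, 0, -341, 60, -245, 0, -51, 0, -384, 68, -275, 0, -57, 0, -413, 73, -297, 0, -61.5, 0, -426, 75, -306, 0, -63.5, 0, -426, 75, -306, 0, -63.5, 0, -426, 75, -306, 0, -63.5, 0]
  gripper: 0

```text
time_s: 1.85
position: [0.5131, -0.1408, 0.1697]
tcp_rot: [[-0.087, -0.0, 0.996], [-0.996, -0.0, -0.087], [0.0, -1.0, -0.0]]
force: [-0.3, -0.3, 0.4]
opening: 0.002
```

Call:
jog_arm:
  motion: [0, 15, 0, 0, 0, 0, 0, 35, 0, 0, 0, 0, 0, 55, 0, 0, 0, 0, 0, 62, 0, 0, 0, 0, 0, 62, 0, 0, 0, 0]

```text
time_s: 2.48
position: [0.5129, -0.1402, 0.1069]
tcp_rot: [[-0.087, -0.001, 0.996], [-0.996, 0.001, -0.087], [-0.001, -1.0, -0.001]]
force: [-0.7, -0.2, 0.2]
opening: 0.007
```

Run:
```python
from h import *
s=bot.read_state();print(np.round(s["position"],4),s["force"])
a=[]
for n in("side","top"):
    p,d=bot.capture(n);cv2.imwrite(f"pics/{n}1.png",p[:,:,::-1])
    a.append(cv2.resize((p[200:340,180:380] if n=="side" else p[180:320,250:450])[:,:,::-1],(400,280)))
cv2.imwrite("pics/c1.png",cv2.resize(np.hstack(a),(800,280)))
```

```text
[ 0.5129 -0.1402  0.1069] [-0.68908426 -0.23093949  0.24555429]
```

View pics/c1.png

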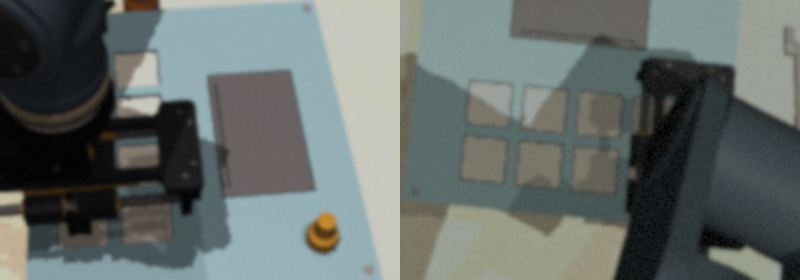

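The side view shows the closed fingertips (crop pixel 80,220) above the near-right plate, and the gripper body clear of the door and the fitting. Next comes the slow descent.

Call:
jog_arm:
  motion: [0, 3, 0, 0, 0, 0, 0, 5, 0, 0, 0, 0, 0, 6, 0, 0, 0, 0, 0, 7, 0, 0, 0, 0, 0, 8, 0, 0, 0, 0, 0, 8, 0, 0, 0, 0]

```text
time_s: 3.32
position: [0.5136, -0.1398, 0.1004]
tcp_rot: [[-0.085, 0.0, 0.996], [-0.996, -0.0, -0.085], [0.0, -1.0, 0.0]]
force: [-1.8, 1.1, 7.1]
opening: 0.008
```

Call:
jog_arm:
  motion: [0, 0.5, 0, 0, 0, 0, 0, 1, 0, 0, 0, 0, 0, 1, 0, 0, 0, 0]

```text
time_s: 3.7
position: [0.5136, -0.1398, 0.1004]
tcp_rot: [[-0.085, 0.001, 0.996], [-0.996, -0.0, -0.085], [0.0, -1.0, 0.001]]
force: [-2.6, 1.1, 14.0]
opening: 0.003
```

Rigid: 14 N with no movement at all. On to the next plates in the row.

Call:
jog_arm:
  motion: [0, -5, 0, 0, 0, 0, 0, -12, 0, 0, 0, 0, -15, -12, 0, 0, 0, 0, -37, -12, 0, 0, 0, 0, -52, -12, 0, 0, 0, 0, -52, -10, 0, 0, 0, 0, -52, -6, 0, 0, 0, 0, -52, -4, 0, 0, 0, 0, -52, -3, 0, 0, 0, 0, -52, -2, 0, 0, 0, 0, -52, -1, 0, 0, 0, 0, -52, 0, 0, 0, 0, 0, -52, 0, 0, 0, 0, 0]

```text
time_s: 5.32
position: [0.518, -0.0884, 0.1004]
tcp_rot: [[-0.085, 0.001, 0.996], [-0.996, -0.001, -0.085], [0.001, -1.0, 0.001]]
force: [-3.4, 0.3, 14.3]
opening: 0.005
```

Call:
jog_arm:
  motion: [0, -5, 0, 0, 0, 0, 0, -12, 0, 0, 0, 0, -15, -12, 0, 0, 0, 0, -37, -12, 0, 0, 0, 0, -52, -12, 0, 0, 0, 0, -52, -10, 0, 0, 0, 0, -52, -6, 0, 0, 0, 0, -52, -4, 0, 0, 0, 0, -52, -3, 0, 0, 0, 0, -52, -2, 0, 0, 0, 0, -52, -1, 0, 0, 0, 0, -52, 0, 0, 0, 0, 0, -52, 0, 0, 0, 0, 0]

```text
time_s: 6.95
position: [0.5224, -0.0366, 0.1004]
tcp_rot: [[-0.085, 0.001, 0.996], [-0.996, -0.001, -0.085], [0.001, -1.0, 0.001]]
force: [-3.3, -0.7, 13.0]
opening: 0.007
```

Call:
jog_arm:
  motion: [0, -5, 0, 0, 0, 0, 0, -12, 0, 0, 0, 0, -15, -12, 0, 0, 0, 0, -37, -12, 0, 0, 0, 0, -52, -12, 0, 0, 0, 0, -52, -10, 0, 0, 0, 0, -52, -6, 0, 0, 0, 0, -52, -4, 0, 0, 0, 0, -52, -3, 0, 0, 0, 0, -52, -2, 0, 0, 0, 0, -52, -1, 0, 0, 0, 0, -52, 0, 0, 0, 0, 0, -52, 0, 0, 0, 0, 0]

```text
time_s: 8.57
position: [0.5269, 0.0152, 0.1004]
tcp_rot: [[-0.085, 0.001, 0.996], [-0.996, -0.001, -0.085], [0.001, -1.0, 0.001]]
force: [-3.1, -0.2, 13.6]
opening: 0.009
```

The whole near row is rigid. Now the far row, +52 mm along tool z.

Call:
jog_arm:
  motion: [0, -5, 0, 0, 0, 0, 0, -12, 0, 0, 0, 0, 0, -12, 15, 0, 0, 0, 0, -12, 37, 0, 0, 0, 0, -12, 52, 0, 0, 0, 0, -10, 52, 0, 0, 0, 0, -6, 52, 0, 0, 0, 0, -4, 52, 0, 0, 0, 0, -3, 52, 0, 0, 0, 0, -2, 52, 0, 0, 0, 0, -1, 52, 0, 0, 0, 0, 0, 52, 0, 0, 0, 0, 0, 52, 0, 0, 0]

```text
time_s: 10.2
position: [0.5785, 0.0112, 0.1004]
tcp_rot: [[-0.085, 0.0, 0.996], [-0.996, -0.0, -0.085], [0.0, -1.0, 0.0]]
force: [-1.9, 0.8, 11.5]
opening: 0.006
```

Rigid as well. I'll work back along the far row towards -y (tool +x).

Call:
jog_arm:
  motion: [0, -5, 0, 0, 0, 0, 0, -12, 0, 0, 0, 0, 15, -12, 0, 0, 0, 0, 37, -12, 0, 0, 0, 0, 52, -12, 0, 0, 0, 0, 52, -10, 0, 0, 0, 0, 52, -6, 0, 0, 0, 0, 52, -4, 0, 0, 0, 0, 52, -3, 0, 0, 0, 0, 52, -2, 0, 0, 0, 0, 52, -1, 0, 0, 0, 0, 52, 0, 0, 0, 0, 0, 52, 0, 0, 0, 0, 0]

```text
time_s: 11.82
position: [0.5743, -0.0403, 0.0991]
tcp_rot: [[-0.086, 0.0, 0.996], [-0.996, 0.0, -0.086], [-0.0, -1.0, 0.0]]
force: [-1.7, 1.9, 5.5]
opening: 0.009
```

This plate gave: 1.3 mm lower, at only 5.5 N. I'll press it in slowly.

Call:
jog_arm:
  motion: [0, 1, 0, 0, 0, 0, 0, 2, 0, 0, 0, 0, 0, 3, 0, 0, 0, 0, 0, 4, 0, 0, 0, 0, 0, 5, 0, 0, 0, 0, 0, 6, 0, 0, 0, 0, 0, 6.5, 0, 0, 0, 0, 0, 7, 0, 0, 0, 0, 0, 7, 0, 0, 0, 0]

```text
time_s: 12.95
position: [0.5743, -0.0403, 0.0933]
tcp_rot: [[-0.086, 0.001, 0.996], [-0.996, 0.0, -0.086], [-0.0, -1.0, 0.001]]
force: [-3.5, 1.7, 12.6]
opening: 0.003
```

Travel is 7.1 mm and the force is rising, so it has reached its stop. I'll press once more to confirm.

Call:
jog_arm:
  motion: [0, 0.5, 0, 0, 0, 0, 0, 1, 0, 0, 0, 0, 0, 1, 0, 0, 0, 0, 0, 1, 0, 0, 0, 0]

```text
time_s: 13.45
position: [0.5743, -0.0403, 0.0933]
tcp_rot: [[-0.085, 0.001, 0.996], [-0.996, 0.0, -0.085], [-0.0, -1.0, 0.001]]
force: [-4.2, 2.4, 19.8]
opening: 0.007
```

Call:
jog_arm:
  motion: [0, -3, 0, 0, 0, 0, 0, -10, 0, 0, 0, 0, 0, -25, 0, 0, 0, 0, 0, -50, 0, 0, 0, 0, 0, -80, 0, 0, 0, 0, 0, -110, 0, 0, 0, 0, 30, -130, -20, 0, 0, 0, 80, -130, -50, 0, 0, 0, 130, -130, -80, 0, 0, 0, 180, -130, -100, 0, 0, 0, 230, -130, -110, 0, 0, 0, 260, -130, -120, 0, 0, 0, 260, -130, -120, 0, 0, 0, 260, -130, -120, 0, 0, 0]

```text
time_s: 15.2
position: [0.4323, -0.2887, 0.2207]
tcp_rot: [[-0.086, -0.0, 0.996], [-0.996, 0.001, -0.086], [-0.001, -1.0, -0.0]]
force: [0.3, -0.4, -0.6]
opening: 0.008
```

Run:
```python
from h import *
s=bot.read_state();print(s["time_s"],np.round(s["position"],4),np.round(s["force"],1))
a=[]
for n in("side","top"):
    p,d=bot.capture(n)
    cv2.imwrite(f"pics/{n}2.png",p[:,:,::-1]); np.savez(f"{n}2.npz",p=p,d=d)
    a.append(cv2.resize(p[:,:,::-1],(400,300)))
cv2.imwrite("pics/c2.png",np.hstack(a))
```

```text
15.2 [ 0.4323 -0.2887  0.2207] [ 0.3 -0.4 -0.6]
```

View pics/side2.png

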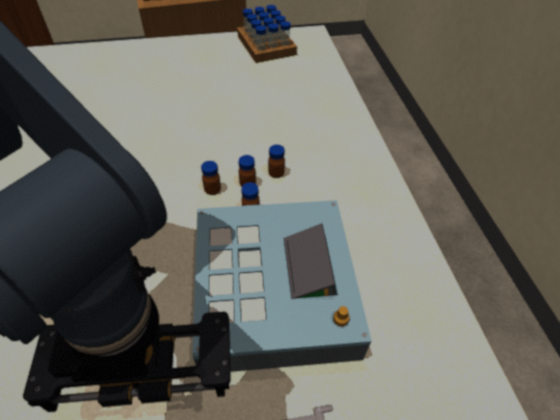

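View pics/top2.png

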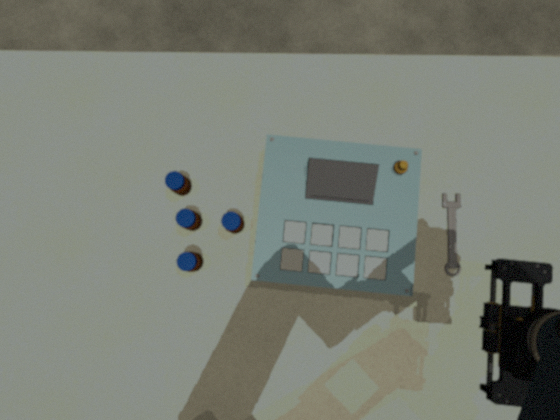

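The side view shows the door raised, with the interior visible under its edge at (325,292). In the top view the fitting (401,167), jars and wrench are where they started. I'll check the door's opening by depth.

Run:
```python
from h import *
c=bot.get_calibration("top");K=np.array(c["mtx"]);T=np.array(c["pose"])
R=np.array([[.9963,.0854],[-.0854,.9963]])
for f in("top0","top2"):
    d=np.load(f+".npz")["d"].astype(float)
    v,u=np.mgrid[155:212:1,300:382:1]; dd=d[155:212,300:382]
    P=np.stack([(u-K[0,2])/K[0,0]*dd,-(v-K[1,2])/K[1,1]*dd,-dd],-1)@T[:3,:3].T+T[:3,3]
    L=(P[...,:2]-[.5463,-.0642])@R
    ok=(dd>0)&(abs(L[...,1])<.055)
    X=L[...,0]-.092;Z=P[...,2]
    for a in(.005,.02,.04,.06,.07): 
        k=ok&(abs(X-a)<.004); print(f,a,np.round(np.median(Z[k]),4))
    k=ok&(X>.01)&(X<.06);print("angle",np.arctan(np.polyfit(X[k],Z[k],1)[0]))
a=np.load("top0.npz")["p"].astype(int);b=np.load("top2.npz")["p"].astype(int)
for n,(x0,y0,x1,y1) in dict(fit=(390,155,412,178),jars=(160,165,250,275),wr=(438,188,465,280)).items():
    print(n,abs(a-b)[y0:y1,x0:x1].mean())
```

```text
top0 0.005 0.0807
top0 0.02 0.0807
top0 0.04 0.0803
top0 0.06 0.0806
top0 0.07 0.0806
angle 0.0015614951274675667
top2 0.005 0.0832
top2 0.02 0.0915
top2 0.04 0.1025
top2 0.06 0.1134
top2 0.07 0.1167
angle 0.4995572619853413
fit 4.106060606060606
jars 4.226835016835017
wr 14.493827160493828
```

```bash
python3 -c "
from rig import bot
print(bot.hand_in())"
```

```text
the job is handed in; nothing more can be done
None
```

I found the catch, pressed it fully in, and the battery door is open and stayed open after I took the arm away. The job was handed in at about 15.3 s.

- **Finding it:** I felt the plates one by one with the closed fingertips. Five were rigid, with no movement at 11–14 N. The sixth gave way at about 5 N: the far row, second from the left (case x = -43, y = +26 mm). I did not touch the last two plates.
- **Pressing it:** it went in 7.1 mm and then stopped moving as the force rose to about 20 N, so it was against its stop.
- **Door:** the depth image taken with the arm withdrawn gives an opening angle of 0.50 rad, against 0.00 at the start.
- **Other objects:** the fitting and the jars look unchanged between the before and after pictures. The image difference around the wrench was larger (14 against about 4 for the others). I put that down to the arm's shadow: the wrench appears in the same place, and the arm never came down near it. I did not measure its position separately.

At hand-in the arm was clear of everything, with a force reading of about 0 N.

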